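# Tip a power supply onto its back and push it home in the tester

### The arm

A 6-joint arm with a two-finger parallel gripper is mounted at the origin on the work surface. World frame = base frame: x ahead of the robot, y to its left, z up, the work surface at z = 0. Lengths are in m, angles in rad, forces in N, time in s.
With the tool pointing down it reaches from about 0.3 to 0.875 m from the base axis. Payload 6.4 kg.
Tool frame: the origin (TCP) lies midway between the tips of the shut fingers; the grasp point (between the pads) lies 19 mm behind it (ctrl.tcp_to_grasp is the distance from the TCP to the grasp point, in m); z points along the fingers, y is the direction in which the jaws open and shut (so a half turn about z gives the same grasp; the last joint's range is limited). The gripper opens to 85 mm and grips with 20 to 120 N. Pads are 22 mm wide; open, the fingers measure 114 mm over their backs; the gripper's body (76 mm by 85 mm) begins 54 mm behind the grasp point. The pads swing forward as they close: fully open they stand 13 mm farther back than shut.
Start: joints at [0.99, 0.181, 1.607, -0, 1.354, -0.206], TCP at [0.21, 0.535, 0.231] pointing down, gripper open.
Joint ranges: [-2.99, 2.99], [-0.89, 2.07], [0.3, 2.58], [-1.14, 4.28], [0, 2.63], [-3.12, 3.12]. Speed limits (rad/s): [2.57, 2.57, 3.01, 3.14, 3.14, 3.14].

### API

Orientations are given as a unit quaternion [w, x, y, z].
In Python, from bench import monitor, imaging, order, spotter, ctrl gives the robot as it stands.
- The arm moves only by the shell command python3 -m pendant 'ROWS'. ROWS is JSON, a list that holds one entry, the list of rows, each a list of 5 numbers: the shift along the world's x, y, z in mm, then the turn about the world's z in degrees, then the finger opening in mm, from 0 to 85.4. A call has 1 to 8 rows; each row shifts and turns the commanded pose from where the row before left it; what a row does not reach is not made up. A row lasts 1/8 s, in which the tool goes at most 62.5 mm and 10.7 degrees, less where a joint would pass 70% of its speed; a pose out of reach is approached as far as the arm can. A call with a gripper value outside its range is refused whole. The fingers move at their own pace and stop on an object; the grip force is fixed at half the most. Time passes only in rows, so rows that do not move let the fingers close. It gives the time, the measured TCP pose, the force and the opening at its end, in the units of the state.
- monitor.get_obs(): the state, without advancing time (a new reading comes with each control period).
- imaging.camera(name): name is "side" or "top"; returns a dict with "img" (480x640x3 uint8, red, green, blue), "vfov" (degrees; the focal length in pixels is half the picture's height over the tangent of half this angle, whatever the lens; pixels are square), "cx", "cy" (the principal point, pixels), "origin" and "orientation" of the camera in the world. Camera axes: x right, y down, z forward; pixel columns grow to the right and rows downward; lengths in m; the calibration is good to about 2 mm. A picture is of the moment at which its call begins. There is no depth.
- order.hand_in(): hands the job in, once; it reports no verdict.
Trained networks look in the newest picture that a camera, given by its name, has taken for a name from the list of things; names that differ only in an ending like _2 or _b are one class to them, and where a whole thing is asked for, a point or a joint stands for the part that bears it (a point fixed in the world has none). Each returns a list of dicts, best first, with "confidence" (0 to 1); they miss things now and then, are a little off and sometimes report something else, mostly with a low value. They report only what shows in the picture. A call takes as long as a camera call. They do not tell look-alikes from the thing itself.
- spotter.recognise(camera, thing): "at" ([x, y, z] in m, in the coordinates of the camera as it stood for that picture, good to about 4 mm: the middle of the surface that is visible of it).
- spotter.tip_of(camera, thing): "at" ([x, y, z] in m, in the coordinates of the camera as it stood for that picture, good to about 4 mm: a listed point, or the origin of a listed thing).
The state is a dict: "time_s": time; "q": joint angles; "dq": joint speeds; "joint_efforts": joint torques, N m; "eef_pos": TCP position; "eef_rot": TCP orientation; "wrist_force": force on the tool from outside, world axes, zero at the start; "torque": the same for the moment, N m; "opening": opening from 0.0 (shut) to 1.0 (fully open).
Only numpy, scipy, OpenCV 4.12 (cv2) and the standard library are available. Lean on these libraries where they do the work, as an engineer would, in place of code of your own. Each camera call takes 0.05 s, during which the arm holds its last target. There are 200 camera calls.

### The job

The computer power supply stands on end in front of the load tester. Push it over towards the tester so that it lies flat on the mat with its fan facing up, then push it along the mat between the yellow guides until its socket end sits square and flush against the tester's black stop. Only push it - never lift or carry it - and leave everything else on the bench where it is.

Things in the scene. Friction and masses are not known exactly. Their poses are not given: they have to be found in the camera images.
- psu: Power supply: dark steel box, 0.6 to 1.1 kg, 63.5 mm thick (x), 125 mm wide (y), 100 mm tall as it first stands (z). Origin: centre of the face it stands on, which is the rear end to push on once it lies. -x face (away from tester): round fan, orange hub, grille. +x face (towards tester): pale plate. +z face: black output sockets. Tip it about its lower +x edge.
- psu_fan (a point): Middle of the fan face of the power supply, 50 mm above its foot while it stands. Pushed from this side higher than about 70 mm it tips rather than slides; past about 0.57 rad (32 degrees) of tilt it falls flat by itself, fan up, sockets towards the tester.
- psu_center (a point): Middle of the power supply's solid: 50 mm above its foot while it stands; at z = 35 mm when it lies fan up. The work area is a fixed blue mat, 3 mm thick (top at z = 3 mm).
- tester: Load tester fixed on the mat: grey box 100 x 170 x 75 mm (x, y, z) behind a black rubber stop 125 mm wide, 30 mm high. Origin: on the mat at the middle of the stop's front face. x points level into the tester (the pushing direction), z up. The power supply starts about 260 mm before it (-x), within 15 mm of its centre line and 0.15 rad of square; home, its middle is at x = -50 mm.
- mouth (a point): Middle of the mouth between the two yellow guides, on the mat, 90 mm before the stop. The guides are 22 mm high; from the stop they run 42 mm out, 141 mm apart inside, then flare at 18 degrees to about 173 mm apart at the mouth.
- drive: Bystander: bare hard drive lying flat, 101 x 147 x 26 mm, silver; origin centre of underside.
- cooler: Bystander: processor cooler, 84 x 84 x 62 mm, metal fins below a black fan; origin centre of underside.
- fan: Bystander: small black case fan lying flat, 80 x 80 x 25 mm, blue hub; origin centre of underside.
- jar: Bystander: small closed jar, 60 mm across, 62 mm high; origin centre of underside.
- driver: Bystander: screwdriver lying on the table near the robot, 200 mm long, 26 mm high; origin halfway along it, underneath.
- carton: Bystander: cardboard carton, 130 x 190 x 45 mm; origin centre of underside.
Mind the look-alikes: they are no part of the job. Leave any green or pink look-alike of the psu alone.

How it is judged:
On the way, in this order (a step that is already met when the one before it is completed fails the run):
1. the power supply lies flat on the mat, fan up, still short of the stop (angle between psu's own x axis and vertical above 3.05 rad and height (world z) of psu_center below 0.04 m and x of psu_center in the frame of tester below -0.065 m), for 0.2 s.
2. it is pushed home, flush and square against the stop between the guides (angle between psu's own x axis and vertical above 3.05 rad and height (world z) of psu_center below 0.04 m and x of psu_center in the frame of tester above -0.055 m and y of psu_center in the frame of tester between -0.015 and 0.015 m and angle between the z axis of psu and the x axis of tester, either way round below 0.08 rad), for 0.2 s.
At the end, for the whole second after the job is handed in: The power supply lies flat (within 0.09 rad) with its fan up, between the guides (within 15 mm of the centre line), its socket end within 5 mm of the stop and square to it within 0.08 rad, at rest (all of step 2 and linear speed of psu below 0.01 m/s); the robot touches nothing.
It fails at once if the power supply is lifted or carried off the mat (height (world z) of psu_center above 0.08 m or (angle between psu's own x axis and vertical above 3 rad and height (world z) of psu_center above 0.055 m)).
It fails at once if a bystander is moved more than 15 mm (distance of any of drive, cooler, fan, jar, driver, carton from where it was at the start of the episode above 0.015 m).
It also fails if it takes over 58 s, if anything falls off the work surface, if the arm or the gripper's body presses on something with over 40 N, if the wrist force passes 120 N, or if a joint passes its speed limit or range.

## Working session

There is one attempt and no reset: what is moved stays moved. The work goes in short steps, Python scripts to look and compute and a shell command to move; the robot and the scene stay as the last step left them, time stands still between calls to the robot, and variables do not carry over. Pictures are saved under pics/ and viewed, about 8 in all and at most 12, crops included, and the job is handed in when it is done.

```bash
mkdir -p pics
cat > h.py <<'E'
import numpy as np, cv2
from scipy.spatial.transform import Rotation as R
from bench import monitor, imaging, order, spotter, ctrl
def rot(c):
    o=np.array(c["orientation"],float)
    return o if o.shape==(3,3) else R.from_quat(o[[1,2,3,0]]).as_matrix()
def world(c,p): return rot(c)@np.array(p)+np.array(c["origin"])
def f(c): return 240/np.tan(np.radians(c["vfov"])/2)
def pix(c,p):
    q=rot(c).T@(np.array(p)-np.array(c["origin"])); return q[:2]/q[2]*f(c)+[c["cx"],c["cy"]]
def ray(c,u,v,z):
    d=rot(c)@np.array([(u-c["cx"])/f(c),(v-c["cy"])/f(c),1]); o=np.array(c["origin"]); return o+d*(z-o[2])/d[2]
def save(n,im): cv2.imwrite("pics/"+n+".png",im[:,:,::-1])
E
python3 - <<'E'
from h import *
for n in ("top","side"):
    c=imaging.camera(n); save(n+"0",c["img"]); print(n,c["vfov"],c["cx"],c["cy"],np.round(c["origin"],3),np.round(rot(c),3).tolist())
    for t in ("psu","psu_fan","psu_center","tester","mouth"):
        for m in ("tip_of","recognise"):
            if m=="recognise" and t!="psu": continue
            for r in getattr(spotter,m)(n,t):
                w=world(c,r["at"]); print(t,m,round(r["confidence"],2),np.round(w,3),np.round(pix(c,w)))
E
```

```text
top 50.26002309830943 309.3077491915857 240.1839879365023 [0.233 0.068 1.352] [[0.006, -0.979, 0.202], [-1.0, -0.006, -0.002], [0.003, -0.202, -0.979]]
psu tip_of 0.93 [ 0.244 -0.237  0.002] [426. 342.]
psu tip_of 0.71 [ 0.678 -0.21   0.004] [410. 182.]
psu tip_of 0.63 [ 0.511 -0.091  0.005] [367. 241.]
psu recognise 0.93 [ 0.246 -0.228  0.101] [431. 341.]
psu recognise 0.76 [ 0.665 -0.197  0.105] [412. 174.]
psu recognise 0.63 [ 0.504 -0.084  0.104] [369. 236.]
psu recognise 0.26 [0.589 0.217 0.075] [251. 205.]
psu_fan tip_of 0.85 [ 0.691 -0.184  0.052] [403. 172.]
psu_center tip_of 0.89 [ 0.676 -0.209  0.058] [413. 176.]
psu_center tip_of 0.87 [ 0.245 -0.234  0.052] [429. 342.]
psu_center tip_of 0.55 [ 0.509 -0.086  0.051] [367. 238.]
tester tip_of 0.74 [0.58  0.178 0.004] [268. 215.]
side 49.358265249707614 322.30120459650925 246.8203032940707 [-0.274 -0.703  1.051] [[0.699, -0.489, 0.522], [-0.715, -0.468, 0.52], [-0.01, -0.736, -0.677]]
psu tip_of 0.81 [ 0.514 -0.091  0.005] [367. 282.]
psu tip_of 0.72 [ 0.247 -0.241  0.004] [341. 375.]
psu recognise 0.88 [ 0.231 -0.259  0.102] [343. 359.]
psu recognise 0.82 [ 0.494 -0.111  0.089] [370. 268.]
psu recognise 0.67 [ 0.659 -0.222  0.085] [442. 258.]
psu_fan tip_of 0.75 [ 0.273 -0.253  0.051] [353. 359.]
psu_fan tip_of 0.59 [ 0.503 -0.119  0.057] [373. 277.]
psu_center tip_of 0.92 [ 0.679 -0.206  0.057] [440. 259.]
psu_center tip_of 0.68 [ 0.514 -0.09   0.053] [368. 270.]
tester tip_of 0.76 [0.581 0.177 0.007] [315. 227.]
```

View pics/top0.png

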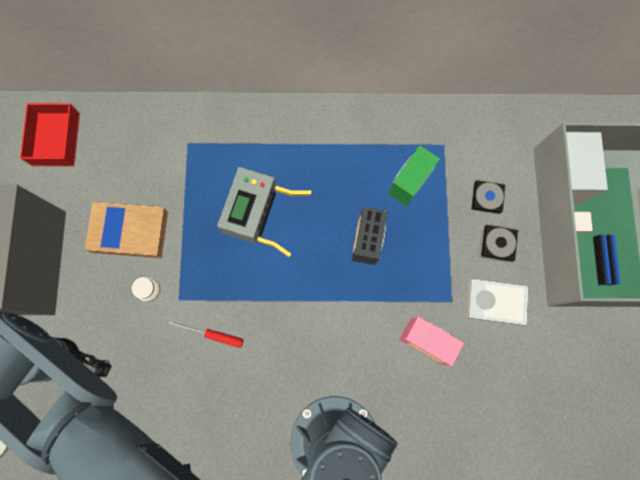

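View pics/side0.png

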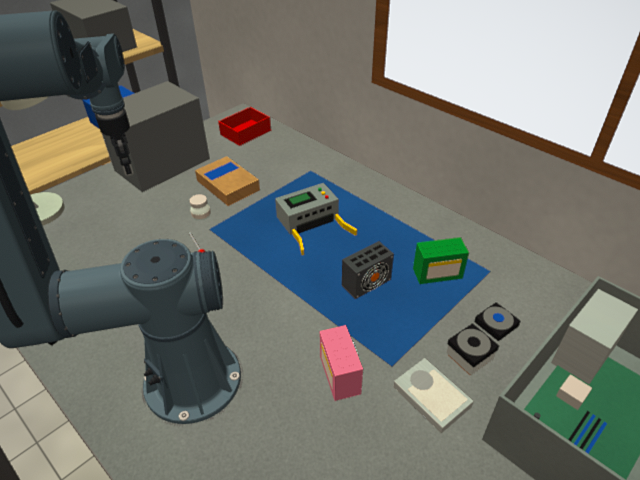

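The dark box at top (369,236) / side (368,270) is the psu: it is dark steel and has an orange-hubbed fan. The green box at (412,174) and the pink one at (431,341) are look-alikes. I'll confirm with one enlarged crop.

Run:
```python
from h import *
im=cv2.imread("pics/top0.png")[150:280,205:405]
cv2.imwrite("pics/crop0.png",cv2.resize(im,None,fx=4,fy=4,interpolation=cv2.INTER_CUBIC))
```

```text
(no output)
```

View pics/crop0.png

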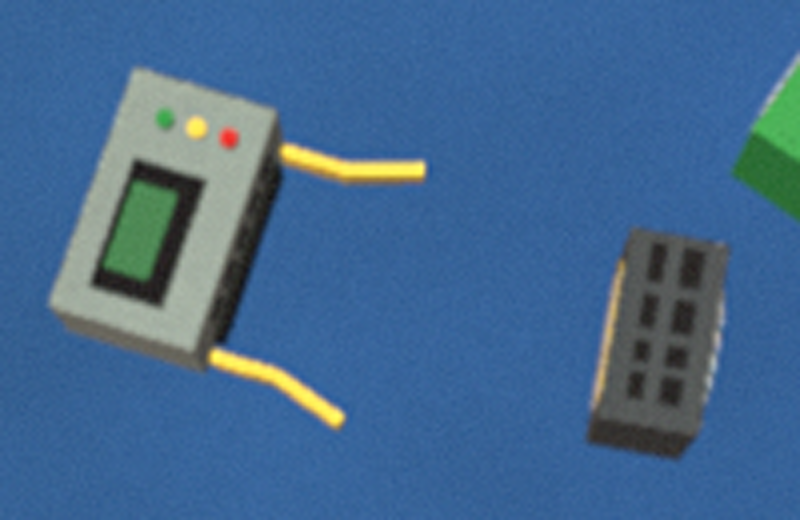

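The crop confirms the dark box with black sockets on top and its pale plate facing the tester (crop left edge at 600,330), with the fan on the right side. Tester top corners in the crop: (136,67), (278,111), (203,362), (51,305). Guide tips: (425,170), (343,420). Next I'll work out the poses.

Run:
```python
from h import *
c=imaging.camera("top")
P=lambda u,v,z: ray(c,205+u/4,150+v/4,z)[:2]
T=[P(*p,.078) for p in ((136,67),(278,111),(203,362),(51,305))]
print("tester",np.round(T,3).tolist())
for a,b in((0,1),(1,2),(2,3),(3,0)):
    d=T[b]-T[a]; print(np.linalg.norm(d).round(3),np.degrees(np.arctan2(d[1],d[0])).round(1))
G=[P(*p,.025) for p in ((425,170),(343,420),(347,170),(275,374),(283,152),(210,356))]
print("guides",np.round(G,3).tolist(),"mouth mid",np.round((G[0]+G[1])/2,3),"mid",np.round((G[2]+G[3])/2,3),"stop",np.round((G[4]+G[5])/2,3))
for i in (0,2,4):
    d=G[i]-G[i+1]; print(np.linalg.norm(d).round(3),np.degrees(np.arctan2(d[1],d[0])).round(1))
S=[P(*p,.103) for p in ((631,229),(728,243),(697,432),(592,426))]
print("psu",np.round(S,3).tolist(),np.round(np.mean(S,0),3))
for a,b in((0,1),(1,2),(2,3),(3,0)):
    d=S[b]-S[a]; print(np.linalg.norm(d).round(3),np.degrees(np.arctan2(d[1],d[0])).round(1))
print(ctrl.tcp_to_grasp); print(monitor.get_obs())
```

```text
tester [[0.692, 0.251], [0.662, 0.157], [0.495, 0.201], [0.531, 0.299]]
0.098 -107.5
0.173 165.1
0.105 69.6
0.168 -17.0
guides [[0.639, 0.061], [0.467, 0.114], [0.639, 0.113], [0.498, 0.159], [0.651, 0.157], [0.51, 0.202]] mouth mid [0.553 0.087] mid [0.568 0.136] stop [0.58 0.18]
0.18 -17.2
0.148 -18.0
0.148 -17.9
psu [[0.577, -0.069], [0.569, -0.13], [0.448, -0.108], [0.451, -0.043]] [ 0.511 -0.088]
0.062 -98.1
0.123 169.6
0.065 87.0
0.129 -11.7
0.0187
{'time_s': 0.75, 'q': array([ 9.89710556e-01,  1.80770353e-01,  1.60699279e+00,  1.69208493e-05,
        1.35381226e+00, -2.06296932e-01]), 'dq': array([-0.00072143,  0.001769  , -0.00035233, -0.0009465 , -0.00041355,
        0.00067781]), 'joint_efforts': array([-2.94129386e-04, -4.44762361e+01, -3.51647723e+01, -1.90954706e-04,
        4.59605235e-04, -6.14473294e-06]), 'eef_pos': array([0.21048046, 0.53511012, 0.23130863]), 'eef_rot': array([-4.32195431e-06,  1.86301355e-01,  9.82492649e-01,  1.11332939e-05]), 'wrist_force': array([-1.12196547, -0.0556298 ,  0.8336369 ]), 'torque': array([-0.05158006,  0.02994911,  0.01868506]), 'opening': 0.9999149115855369}
```

The tester's stop is at about (0.580, 0.179), with its axis at about 72.7°. The psu is at (0.511, -0.088) with its x axis at about 79°. I'll push with both open fingers across its width, and first go above and behind the fan side.

```bash
python3 -m pendant '[[[17,-45,0,-5,85],[17,-45,0,-5,85],[18,-45,0,-5,85],[18,-45,0,-5,85],[17,-45,0,-5,85],[17,-45,0,-5,85],[18,-45,0,-5,85],[18,-45,0,-5,85]]]'; python3 -m pendant '[[[17,-45,0,-5,85],[17,-45,0,-5,85],[18,-45,0,-5,85],[18,-45,0,-5,85],[17,-45,0,-5,85],[17,-45,0,-5,85],[18,-45,0,-5,85],[18,-45,0,-5,85]]]'
```

```text
time_s: 1.75
eef_pos: [0.3509, 0.1737, 0.2316]
eef_rot: [0.0, 0.512, 0.859, 0.0]
wrist_force: [1.0, -0.1, 0.4]
opening: 0.998
time_s: 2.75
eef_pos: [0.491, -0.1866, 0.2314]
eef_rot: [0.0, 0.775, 0.632, 0.0]
wrist_force: [1.0, 0.2, 1.1]
opening: 0.995
```

```bash
python3 -m pendant '[[[0,0,-50,0,85],[0,0,-50,0,85],[0,0,-40,0,85],[0,0,-17,0,85],[0,0,0,0,85]]]'
python3 - <<'E'
from h import *
out=[]
for n,(x,y) in (("side",(310,200)),("top",(330,160))):
    c=imaging.camera(n); out.append(cv2.resize(c["img"][y:y+120,x:x+150],None,fx=2.6,fy=2.6,interpolation=cv2.INTER_CUBIC))
save("a1",np.hstack(out))
E
```

```text
time_s: 3.38
eef_pos: [0.4902, -0.1847, 0.0738]
eef_rot: [-0.001, 0.774, 0.633, -0.0]
wrist_force: [0.5, -0.6, 0.5]
opening: 0.997
```

View pics/a1.png

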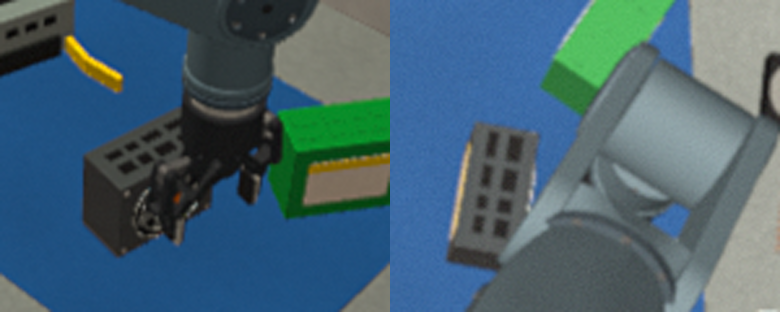

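The side view shows the open fingers behind the fan face at upper height, clear of the green box. I'll approach, then push slowly.

```bash
python3 -m pendant '[[[3,15,0,0,85],[3,15,0,0,85],[2,10,0,0,85],[1,7,0,0,85],[1,7,0,0,85],[1,7,0,0,85],[0,0,0,0,85]]]'; python3 -m pendant '[[[2,7,0,0,85],[1,7,0,0,85],[2,7,0,0,85]]]';  python3 - <<'E'
from h import *
out=[]
for n,(x,y) in (("side",(310,200)),("top",(330,160))):
    c=imaging.camera(n); out.append(cv2.resize(c["img"][y:y+120,x:x+150],None,fx=2.6,fy=2.6,interpolation=cv2.INTER_CUBIC))
save("a2",np.hstack(out))
E
```

```text
time_s: 4.35
eef_pos: [0.5019, -0.1246, 0.0748]
eef_rot: [0.001, 0.774, 0.633, -0.0]
wrist_force: [-0.9, -5.2, 2.9]
opening: 0.996
time_s: 4.72
eef_pos: [0.507, -0.104, 0.0752]
eef_rot: [0.001, 0.774, 0.633, -0.0]
wrist_force: [-1.9, -3.7, 5.9]
opening: 0.994
```

View pics/a2.png

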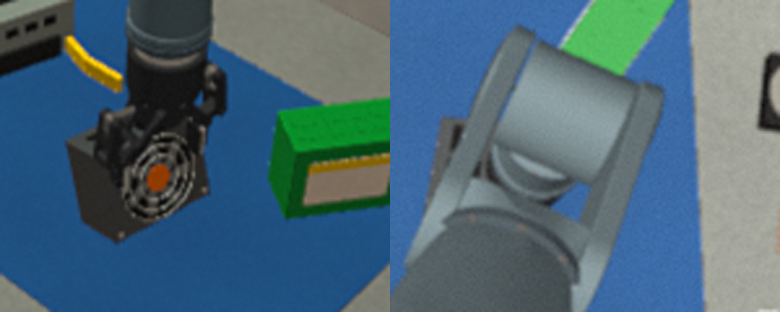

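It is tipping cleanly, with tilt visible and only about 5 N of force. I'll continue past the balance point, then back off.

```bash
python3 -m pendant '[[[1,6,0,0,85],[1,6,0,0,85],[1,6,0,0,85],[1,6,0,0,85],[0,0,0,0,85],[0,0,0,0,85],[0,0,0,0,85]]]';  python3 - <<'E'
from h import *
out=[]
for n,(x,y) in (("side",(270,180)),("top",(250,160))):
    c=imaging.camera(n); out.append(cv2.resize(c["img"][y:y+140,x:x+160],None,fx=2.4,fy=2.4,interpolation=cv2.INTER_CUBIC))
save("a3",np.hstack(out))
E
```

```text
time_s: 5.7
eef_pos: [0.5105, -0.079, 0.0742]
eef_rot: [-0.0, 0.774, 0.633, -0.0]
wrist_force: [-0.3, 0.9, 0.1]
opening: 0.997
```

View pics/a3.png

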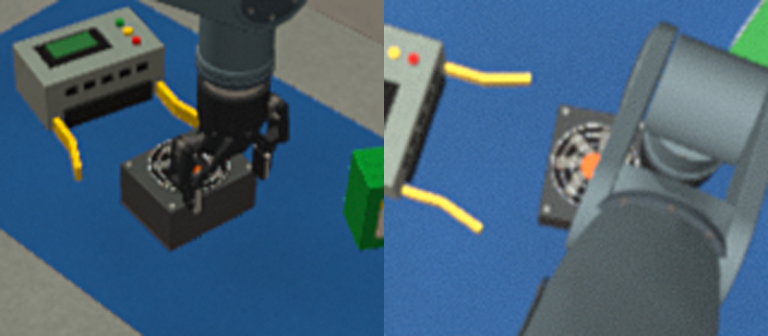

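The psu now lies flat, fan up, sockets towards the tester. I'll retreat behind it, lower, and measure it from its front edge: top-view front corners at about pixels (326,204) and (315,252.5).

```bash
python3 -m pendant '[[[-3,-14,2,0,85],[-3,-15,0,0,85],[-3,-15,0,0,85],[-3,-16,0,0,85],[0,0,-20,0,85],[0,0,-22,0,85],[0,0,-17,0,85],[0,0,0,0,85]]]';  python3 - <<'E'
from h import *
c=imaging.camera("top")
A=ray(c,325.8,203.75,.0665)[:2];B=ray(c,315,252.5,.0665)[:2];d=B-A
print(A,B,np.linalg.norm(d),np.degrees(np.arctan2(d[1],d[0])))
for n in("top","side"):
    c=imaging.camera(n)
    for t in("psu_center","psu_fan"):
        for r in spotter.tip_of(n,t): print(n,t,round(r["confidence"],2),np.round(world(c,r["at"]),3))
    if n=="top": im=cv2.resize(c["img"][160:280,240:400],None,fx=4.5,fy=4.5,interpolation=cv2.INTER_CUBIC)
save("a4",im)
E
```

```text
time_s: 6.8
eef_pos: [0.4973, -0.1387, 0.0159]
eef_rot: [-0.001, 0.774, 0.633, -0.001]
wrist_force: [0.1, 0.8, -0.1]
opening: 0.995
[0.59611942 0.02291763] [0.46697611 0.05060107] 0.13207712203431873 167.901052411401
top psu_center 0.93 [ 0.526 -0.007  0.034]
top psu_center 0.86 [ 0.246 -0.238  0.051]
top psu_center 0.73 [ 0.68  -0.209  0.054]
top psu_center 0.7 [ 0.636 -0.42   0.003]
top psu_fan 0.88 [ 0.526 -0.004  0.073]
top psu_fan 0.8 [ 0.695 -0.182  0.051]
side psu_center 0.9 [ 0.674 -0.207  0.057]
side psu_center 0.67 [ 0.248 -0.236  0.051]
side psu_center 0.61 [ 0.528 -0.01   0.034]
side psu_fan 0.82 [ 0.526 -0.008  0.067]
side psu_fan 0.7 [ 0.275 -0.253  0.048]
side psu_fan 0.29 [0.374 0.488 0.001]
```

View pics/a4.png

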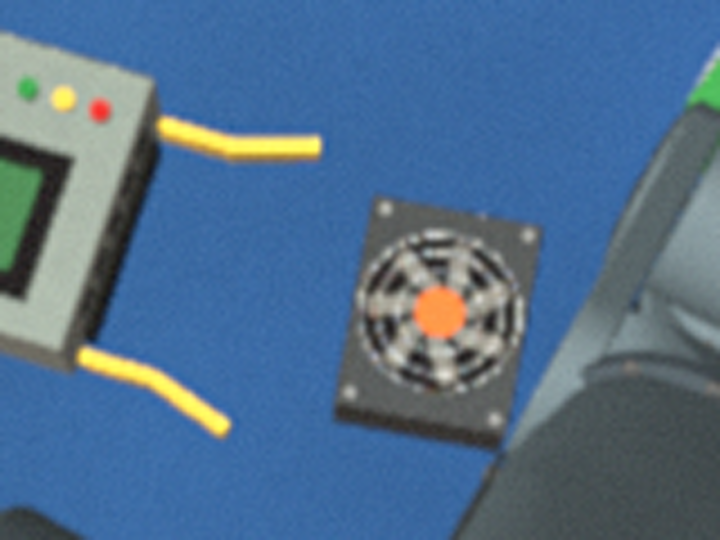

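The psu is at (0.5265, -0.007), about 4 mm off the tester's centre line and 6° off square. I'll turn the tool square to the tester and push along its axis; the two fingers should square the psu up.

```bash
python3 -m pendant '[[[0,15,0,-2,85],[0,15,0,-2,85],[0,15,0,-2,85],[0,0,0,0,85]]]'; python3 -m pendant '[[[3,9.5,0,0,85],[3,9.5,0,0,85],[3,9.5,0,0,85],[3,9.5,0,0,85],[3,9.5,0,0,85],[3,9.5,0,0,85],[3,9.5,0,0,85],[3,9.5,0,0,85]]]'
python3 - <<'E'
from h import *
for n in("top","side"):
    c=imaging.camera(n)
    for t in("psu_center","psu_fan"):
        for r in spotter.tip_of(n,t):
            w=world(c,r["at"]); 
            if abs(w[0]-.55)<.08 and abs(w[1]-.06)<.1:
                d=w[:2]-[.58,.179]; print(n,t,round(r["confidence"],2),np.round(w,3),"tester",np.round([d@[.297,.955],d@[-.955,.297]],3))
    if n=="top": im=cv2.resize(c["img"][160:280,220:380],None,fx=4.5,fy=4.5,interpolation=cv2.INTER_CUBIC)
save("a5",im)
E
```

```text
time_s: 7.65
eef_pos: [0.4986, -0.0932, 0.0176]
eef_rot: [0.0, 0.806, 0.592, 0.0]
wrist_force: [-0.1, 0.0, -0.0]
opening: 0.995
time_s: 8.65
eef_pos: [0.5224, -0.0184, 0.0173]
eef_rot: [0.0, 0.806, 0.592, -0.001]
wrist_force: [-1.0, -6.1, 0.6]
opening: 0.994
top psu_center 0.6 [0.544 0.037 0.035] tester [-0.146 -0.008]
top psu_fan 0.86 [0.55  0.037 0.073] tester [-0.145 -0.013]
side psu_center 0.41 [0.545 0.038 0.069] tester [-0.145 -0.009]
side psu_fan 0.95 [0.541 0.036 0.068] tester [-0.148 -0.006]
```

View pics/a5.png

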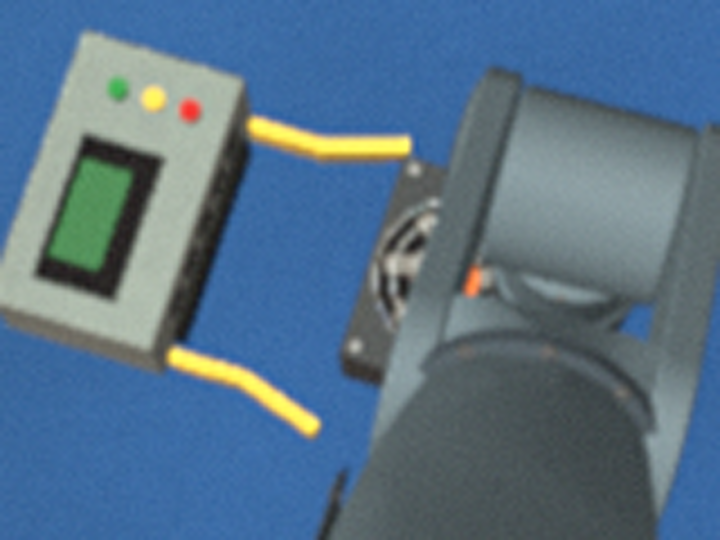

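The psu is square to the fingers, about 8 mm towards the upper guide (front corners at crop (408,160) and (345,360)). I'll bias the push slightly towards -x so it drifts to the centre.

```bash
python3 -m pendant '[[[2,9.7,0,0,85],[2.3,9.7,0,0,85],[2,9.7,0,0,85],[2.3,9.7,0,0,85],[2,9.7,0,0,85],[2.3,9.7,0,0,85],[2.3,9.7,0,0,85]]]'; python3 -m pendant '[[[1.2,4,0,0,85],[1.2,4,0,0,85],[1.2,4,0,0,85]]]';  python3 - <<'E'
from h import *
for n in("top","side"):
    c=imaging.camera(n)
    for t in("psu_center","psu_fan"):
        for r in spotter.tip_of(n,t):
            w=world(c,r["at"]); 
            if abs(w[0]-.55)<.08 and abs(w[1]-.1)<.1:
                d=w[:2]-[.58,.179]; print(n,t,round(r["confidence"],2),np.round(w,3),"tester",np.round([d@[.297,.955],d@[-.955,.297]],3))
    if n=="top": im=cv2.resize(c["img"][160:280,220:380],None,fx=4.5,fy=4.5,interpolation=cv2.INTER_CUBIC)
save("a6",im)
E
```

```text
time_s: 9.82
eef_pos: [0.5376, 0.049, 0.0172]
eef_rot: [0.0, 0.806, 0.591, -0.001]
wrist_force: [-1.1, -7.4, 1.5]
opening: 0.995
time_s: 10.2
eef_pos: [0.541, 0.0609, 0.0173]
eef_rot: [0.0, 0.806, 0.591, -0.001]
wrist_force: [-2.7, -7.4, 1.4]
opening: 0.994
top psu_center 0.8 [0.566 0.115 0.035] tester [-0.065 -0.006]
top psu_fan 0.72 [0.568 0.119 0.074] tester [-0.061 -0.006]
side psu_center 0.9 [0.567 0.114 0.034] tester [-0.066 -0.007]
side psu_fan 0.94 [0.563 0.116 0.068] tester [-0.065 -0.003]
```

View pics/a6.png

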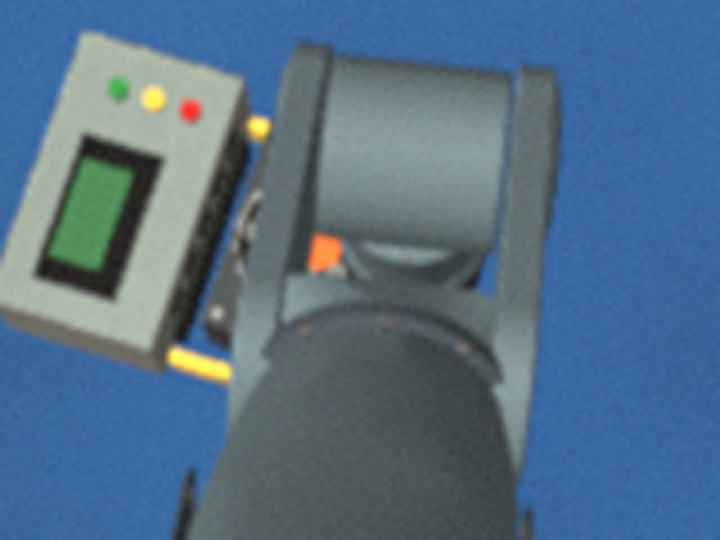

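It is between the guides with about 13 mm to go. I'll creep in while watching the force.

```bash
python3 -m pendant '[[[0.9,2.9,0,0,85],[0.9,2.9,0,0,85],[0.9,2.9,0,0,85]]]'; python3 -m pendant '[[[0.6,1.9,0,0,85],[0,0,0,0,85]]]'; python3 -m pendant '[[[0.6,1.9,0,0,85],[0,0,0,0,85]]]'
```

```text
time_s: 10.88
eef_pos: [0.5437, 0.0698, 0.0172]
eef_rot: [0.0, 0.806, 0.591, -0.001]
wrist_force: [-2.6, -6.6, 1.3]
opening: 0.996
time_s: 11.12
eef_pos: [0.5444, 0.072, 0.0173]
eef_rot: [0.0, 0.806, 0.591, -0.0]
wrist_force: [-0.2, -5.4, 1.2]
opening: 0.993
time_s: 11.38
eef_pos: [0.5448, 0.0728, 0.0173]
eef_rot: [0.001, 0.806, 0.592, -0.001]
wrist_force: [-2.9, -10.4, 2.1]
opening: 0.996
```

```bash
python3 -m pendant '[[[0.6,1.9,0,0,85],[0,0,0,0,85],[0,0,0,0,85]]]'; python3 -m pendant '[[[0.6,1.9,0,0,85],[0,0,0,0,85],[0,0,0,0,85]]]'
```

```text
time_s: 11.75
eef_pos: [0.545, 0.0728, 0.0173]
eef_rot: [0.001, 0.806, 0.592, -0.003]
wrist_force: [-6.4, -19.8, 4.9]
opening: 0.991
time_s: 12.12
eef_pos: [0.545, 0.0728, 0.0174]
eef_rot: [0.002, 0.806, 0.592, -0.004]
wrist_force: [-10.8, -29.6, 7.8]
opening: 0.993
```

The force rises with no motion, so it is seated. I'll back off along the axis, lift clear, and check.

```bash
python3 -m pendant '[[[-2,-6,0,0,85],[-3,-10,0,0,85],[-6,-20,0,0,85],[-9,-30,0,0,85],[0,-40,20,0,85],[0,-40,40,0,85],[-20,-40,50,0,85],[0,0,0,0,85]]]';  python3 - <<'E'
from h import *
out=[]
for n,(x,y) in (("top",(215,155)),("side",(260,170))):
    c=imaging.camera(n)
    for t in("psu_center","psu_fan"):
        for r in spotter.tip_of(n,t):
            w=world(c,r["at"]); 
            if abs(w[0]-.55)<.08 and abs(w[1]-.1)<.1:
                d=w[:2]-[.58,.179]; print(n,t,round(r["confidence"],2),np.round(w,3),"tester",np.round([d@[.297,.955],d@[-.955,.297]],3))
    out.append(cv2.resize(c["img"][y:y+110,x:x+100],None,fx=4,fy=4,interpolation=cv2.INTER_CUBIC))
save("a7",np.hstack(out))
E
```

```text
time_s: 13.12
eef_pos: [0.5099, -0.1081, 0.128]
eef_rot: [0.004, 0.807, 0.59, 0.002]
wrist_force: [0.6, 0.4, 0.4]
opening: 0.993
top psu_center 0.95 [0.571 0.129 0.033] tester [-0.051 -0.006]
top psu_fan 0.76 [0.57  0.129 0.073] tester [-0.051 -0.005]
side psu_center 0.6 [0.573 0.124 0.036] tester [-0.054 -0.009]
side psu_fan 0.6 [0.569 0.129 0.067] tester [-0.051 -0.004]
```

View pics/a7.png

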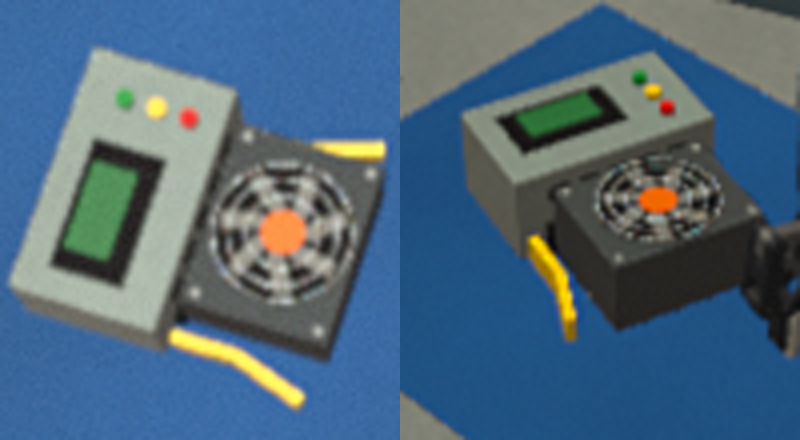

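The psu lies flat with its fan up, flush with the stop and between the guides. Its rear edge (crop (385,175) to (325,358)) is parallel to the tester's front edge within about 0.01–0.02 rad. The gripper is clear, so I'm handing in.

```bash
python3 -c "
from bench import order; print(order.hand_in())"
```

```text
the job is handed in; nothing more can be done
None
```

I tipped the power supply over with the open fingers pushing high on its fan face. Then I pushed it along the mat by its rear end, between the yellow guides, until it stood firm against the stop. Contact force rose to about 32 N with no further movement. I handed the job in just after 13.1 s; the hand-in gave no verdict.

**Last checks:**
- **Position:** three of the four last readings put the power supply's middle at x = -51 mm in the tester frame (home is -50 mm). The fourth, from the side camera, read -54 mm, which is within that reading's error.
- **Centre line:** it sits about 4 to 9 mm to one side, nearer the guide on the far side from the robot. That is inside the 15 mm limit.
- **Square and flat:** the picture shows it within about 0.02 rad of square, flat on the mat with the fan up.
- **Robot:** it was clear of everything, with about zero force at the wrist. I saw no contact with any bystander, but I did not measure their positions again at the end.

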